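# Assemble the small test-sieve stack on the shaker

### The job

Build the sieve stack on the little shaker for the next run: seat the finest-mesh sieve in the shaker's pan, the middle mesh on that, the coarsest mesh on top of it, and close the stack with the knobbed lid. Each part must sit fully home and level in the one below; leave the coverslip box, slide carton, timer and petri dish where they are.

Things in the scene. Friction and masses are not known exactly. Their poses are not given: they have to be found in the camera images.
- shaker: Fixed sieve shaker: low white box 110 x 110 mm, top at 32, with a round plate (dia 86, up to 36) and an open round steel pan in the middle (outer dia 56, inner 50, rim at 60 mm over the bench). Origin: centre of its underside at bench height, straight below the pan's centre; z up; black dial on its -x face. A sieve seated in the pan has its origin 53 mm above this one.
- sieve_fine: Finest, lowest sieve: closed-looking pale gauze (wires 2 mm apart). Plain steel ring, outer dia 56, inner 50 mm, height 34. Tapered foot 7 mm high (dia 40 to 46) drops into the rim below; the shoulder then rests on that rim. Wall from 7 above the origin to the rim. Origin: centre of foot's underside, z up, stands upright. A part seated in it has its origin 27 mm above this one's. 90 g.
- sieve_middle: Middle sieve: a grid of 6 mm squares, dark between. Plain steel ring, outer dia 56, inner 50 mm, height 42. Tapered foot 7 mm high (dia 40 to 46) drops into the rim below; the shoulder then rests on that rim. Wall from 7 above the origin to the rim. Origin: centre of foot's underside, z up, stands upright. A part seated in it has its origin 35 mm above this one's. 90 g.
- sieve_coarse: Coarsest, tallest sieve: few thick wires 14 mm apart, dark between. Plain steel ring, outer dia 56, inner 50 mm, height 50. Tapered foot 7 mm high (dia 40 to 46) drops into the rim below; the shoulder then rests on that rim. Wall from 7 above the origin to the rim. Origin: centre of foot's underside, z up, stands upright. A part seated in it has its origin 43 mm above this one's. 90 g.
- sieve_lid: Lid: flat steel disc, dia 56, 4 mm thick, with a black upright round knob in the middle (dia 18, from 11 to 37 mm above the origin). Below the disc a tapered foot like the sieves' (7 mm high, dia 40 to 46) drops into a sieve's rim. Origin: centre of the foot's underside; z up; stands upright on the bench. 80 g.
- coverslip_box: Bystander: a small pale blue box of cover glasses, 27 x 27 x 14 mm, loose. Origin: centre of its underside. To be left alone.
- slide_pack: Bystander: a white and blue slide carton, 32 x 79 x 30 mm (long along its y), loose. Origin: centre of its underside. To be left alone.
- timer: Bystander: a white bench timer, 62 x 66 x 21 mm, loose. Origin: centre of its underside. To be left alone.
- petri_dish: Bystander: a petri dish with a grey-green filling, diameter 90, height 16 mm, loose. Origin: centre of its underside. To be left alone.

How it is judged:
By the outcome, as a careful person would: the job done as asked, in the order asked, and still so for the second after the job is handed in, with the robot touching nothing.
It also fails if it takes over 120 s, if anything falls off the work surface, if the arm or the gripper's body presses on something with over 40 N, if the wrist force passes 120 N, or if a joint passes its speed limit or range.

### The arm

A 6-joint arm with a two-finger parallel gripper is mounted at the origin on a cart in front of the work surface, level with it; the furniture and walls round the work are solid. World frame = base frame: x ahead of the robot, y to its left, z up, the work surface at z = 0. Lengths are in m, angles in rad, forces in N, time in s.
With the tool pointing down it reaches from about 0.3 to 0.875 m from the base axis. Payload 6.4 kg.
Tool frame: the origin (TCP) lies where the fingers leave the gripper's body, on its centre line; the fingertips stand 73 mm ahead of it and the grasp point (between the pads) lies 54 mm ahead of it (ctrl.pinch_z is the distance from the TCP to the grasp point, in m); z points along the fingers, y is the direction in which the jaws open and shut (so a half turn about z gives the same grasp; the last joint's range is limited). The gripper opens to 85 mm and grips with 20 to 120 N. Pads are 22 mm wide; open, the fingers measure 114 mm over their backs; the gripper's body (76 mm by 85 mm) begins 54 mm behind the grasp point. The pads swing forward as they close: fully open they stand 13 mm farther back than shut.
Start: joints at [-1.364, 0.181, 1.607, -0, 1.354, -0.206], TCP at [0.231, -0.527, 0.304] pointing down, gripper open.
Joint ranges: [-2.99, 2.99], [-0.89, 2.07], [0.3, 2.58], [-1.14, 4.28], [0, 2.63], [-3.12, 3.12]. Speed limits (rad/s): [2.57, 2.57, 3.01, 3.14, 3.14, 3.14].

### API

Orientations are given as a unit quaternion [w, x, y, z].
In Python, from bench import ctrl, camera, camera_model gives the robot as it stands.
- The arm moves only by the tool arm_command, never from a script. Its argument "series" is a list of rows, each a list of 7 numbers: the shift along the tool's x, y, z in m, then the turn, a rotation vector about the tool's x, y, z in degrees, then the finger opening in m, from 0 to 0.0854. In form: [[tx, ty, tz, rx, ry, rz, gripper], ...]. A call has exactly 5 rows; each row is the pose to reach, as a shift and turn from the pose commanded when the call began, along the tool's axes at that moment; what a row does not reach only later rows make up. A row lasts 1/10 s, in which the tool goes at most 50 mm and 8.59 degrees, less where a joint would pass 70% of its speed; a pose out of reach is approached as far as the arm can. A call with a gripper value outside its range is refused whole. The fingers move at their own pace and stop on an object; the grip force is fixed at half the most. Time passes only in rows, so rows that repeat a pose let the fingers close, or fill a call up. It gives the time, the measured TCP pose, the force and the opening at its end, in the units of the state.
- ctrl.get_obs(): the state, without advancing time (a new reading comes with each control period).
- camera(name): name is "scene" or "top"; returns (picture, depth): 400x640x3 uint8, red, green, blue; 400x640 float32, m along the optical axis (not along the pixel's ray), 0 where there is no reading.
- camera_model(name): a dict with "K" (3x3 intrinsics, pixels), "position" and "attitude" of the camera in the world. Camera axes: x right, y down, z forward; pixel columns grow to the right and rows downward; lengths in m; the calibration is good to about 2 mm. A picture is of the moment at which its call begins. camera_model takes no time and is no camera call.
- ctrl.hand_in(): hands the job in, once; it reports no verdict.
The state is a dict: "time_s": time; "q": joint angles; "dq": joint speeds; "joint_efforts": joint torques, N m; "eef_pos": TCP position; "eef_rot": TCP orientation; "wrist_force": force on the tool from outside, world axes, zero at the start; "torque": the same for the moment, N m; "opening": opening from 0.0 (shut) to 1.0 (fully open).
Only numpy, scipy, OpenCV 4.12 (cv2) and the standard library are available. Lean on these libraries where they do the work, as an engineer would, in place of code of your own. Each camera call takes 0.05 s, during which the arm holds its last target. There are 200 camera calls.

## Working session

There is one attempt and no reset: what is moved stays moved. The work goes in short steps, Python scripts to look and compute and a tool call to move; the robot and the scene stay as the last step left them, time stands still between calls to the robot, and variables do not carry over. Pictures are saved under pics/ and viewed, about 12 in all and at most 16, crops included, and the job is handed in when it is done.

Besides the shell and the picture viewer there is one more tool, called after "Emit:" as name([rows], argument=value, ...), one row to a line, values as JSON. arm_command: Moves the arm, as the interface text tells. Its arguments: {"type":"object","properties":{"series":{"type":"array","items":{"type":"array","items":{"type":"number"}}}},"required":["series"]}

```bash
mkdir -p pics; ls; python3 - <<'E'
from bench import ctrl,camera,camera_model
import cv2,numpy as np
o=ctrl.get_obs();print(o['time_s'],o['eef_pos'],o['eef_rot'],o['opening'],ctrl.pinch_z)
for n in("scene","top"):
    p,d=camera(n);cv2.imwrite(f'pics/{n}0.png',p[:,:,::-1]);np.savez(f'pics/{n}0.npz',p=p,d=d)
    m=camera_model(n);print(n,m)
E
```

```text
pics
0.0 [ 0.23059802 -0.52627107  0.30299088] [-8.62990248e-04  9.78774129e-01  2.04940136e-01 -2.82697938e-05] 1.0008752961239513 0.0539
scene {'K': array([[488.40433707,   0.        , 319.03020113],
       [  0.        , 488.40433707, 204.77888131],
       [  0.        ,   0.        ,   1.        ]]), 'position': array([-0.43368614, -0.70494064,  0.58312696]), 'attitude': array([-0.47495279,  0.73794066, -0.41027815,  0.24806306])}
top {'K': array([[457.72079147,   0.        , 322.17627275],
       [  0.        , 457.72079147, 201.35682876],
       [  0.        ,   0.        ,   1.        ]]), 'position': array([ 0.31537057, -0.07548917,  1.13945436]), 'attitude': array([-0.06214105,  0.70814641, -0.70081541,  0.05937096])}
```

View pics/scene0.png

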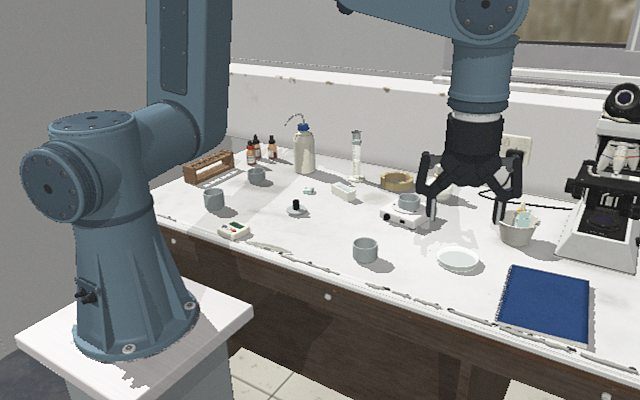

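View pics/top0.png

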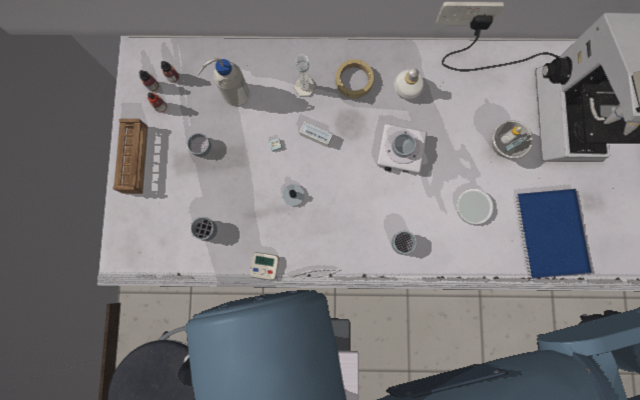

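The top view has image right = -y and up = +x. The shaker is at about (404,147), the lid at (294,194), and the sieves at (199,145), (204,229) and (403,241). Next I'll measure the rims and look at enlarged crops.

```bash
cat >h.py <<'E'
import numpy as np,cv2
from scipy.spatial.transform import Rotation as R
from bench import ctrl,camera,camera_model
def rot(q): return R.from_quat([q[1],q[2],q[3],q[0]]).as_matrix()
def cloud(n,d):
    m=camera_model(n);v,u=np.indices(d.shape);K=m['K']
    c=np.stack([(u-K[0,2])/K[0,0]*d,(v-K[1,2])/K[1,1]*d,d],-1)
    return c@rot(m['attitude']).T+m['position']
def pix(n,P):
    m=camera_model(n);c=(np.asarray(P)-m['position'])@rot(m['attitude'])
    return (m['K']@c.T).T[...,:2]/c[...,2:]
def ray(n,u,v,z):
    m=camera_model(n);r=rot(m['attitude'])@np.linalg.inv(m['K'])@[u,v,1];p=m['position']
    return p+r*(z-p[2])/r[2]
def circ(P):
    A=np.c_[2*P[:,:2],np.ones(len(P))];s=np.linalg.lstsq(A,(P[:,:2]**2).sum(1),rcond=None)[0]
    return s[:2],np.sqrt(s[2]+s[0]**2+s[1]**2)
def rim(n,p,d,u,v,zlo,zhi,w=24):
    """centre of top-band pixels: enclosing circle of the height mask, cast onto its median height"""
    C=cloud(n,d)[v-w:v+w,u-w:u+w]
    M=(C[...,2]>zlo)&(C[...,2]<zhi)&(d[v-w:v+w,u-w:u+w]>0)
    P=C[M];hull=cv2.convexHull(P[:,:2].astype(np.float32))[:,0]
    (cx,cy),r=cv2.minEnclosingCircle(hull)
    return M.sum(),np.median(P[:,2]),(cx,cy),r,*circ(hull),P.mean(0)
E
python3 - <<'E'
from h import *
z=np.load('pics/top0.npz');p,d=z['p'],z['d']
C=cloud('top',d);print('bench z',np.median(C[180:230,330:380,2]),C[180:230,330:380,2].std())
np.set_printoptions(precision=4,suppress=True)
for nm,u,v,a,b in(('A',199,145,.024,.06),('B',204,229,.024,.07),('C',403,241,.024,.07),('lid',294,194,.006,.016),('knob',294,194,.025,.05),('pan',404,147,.05,.075),('box',404,147,.025,.075)):
    w=24 if nm!='box' else 35
    print(nm,*rim('top',p,d,u,v,a,b,w))
    c=C[v-w:v+w,u-w:u+w,2];print('  zmax pct',np.percentile(c,[50,90,95,99,100]))
tiles=[cv2.resize(p[v-25:v+25,u-25:u+25,::-1],(250,250),interpolation=cv2.INTER_CUBIC) for u,v in((199,145),(204,229),(403,241),(294,194),(404,147),(290,145))]
cv2.imwrite('pics/t.png',np.vstack([np.hstack(tiles[:3]),np.hstack(tiles[3:])]))
E
```

```text
bench z 1.8367340155700518e-05 0.06024865836443048
A 138 0.03263593705139689 (0.6521199941635132, 0.24325305223464966) 0.02889796905219555 [0.6517 0.2432] 0.02776922151900408 [0.6511 0.2433 0.0319]
  zmax pct [0.001  0.0135 0.0286 0.0365 1.1395]
B 212 0.04393164206394151 (0.43737828731536865, 0.21665702760219574) 0.02871652878820896 [0.4373 0.2168] 0.027576814474394903 [0.4377 0.2174 0.0419]
  zmax pct [0.0009 0.0226 0.0449 0.0522 1.1395]
C 143 0.04034214334944508 (0.41006648540496826, -0.268303781747818) 0.028361255303025246 [ 0.4094 -0.2686] 0.027494141339559932 [ 0.41   -0.2697  0.0384]
  zmax pct [0.0007 0.013  0.0345 0.0435 1.1395]
lid 329 0.011070210545115033 (0.5494100451469421, 0.014852698892354965) 0.052071377635002136 [0.5465 0.0152] 0.04774051775465298 [0.528 0.003 0.011]
  zmax pct [0.0007 0.0111 0.0134 0.0381 1.1395]
knob 44 0.03676134223981675 (0.5270301699638367, 0.0029056372586637735) 0.009071825072169304 [0.5274 0.0028] 0.008514508419307761 [0.5269 0.0027 0.0362]
  zmax pct [0.0007 0.0111 0.0134 0.0381 1.1395]
pan 135 0.05897668028005465 (0.6479533314704895, -0.26995915174484253) 0.028523946180939674 [ 0.6478 -0.2698] 0.027723876056777626 [ 0.6484 -0.2695  0.0581]
  zmax pct [0.0329 0.0414 0.0542 0.0618 1.1395]
box 1836 0.03439063559790856 (0.6484147906303406, -0.26946398615837097) 0.07473164796829224 [ 0.6479 -0.2674] 0.06943262411327109 [ 0.6446 -0.268   0.0361]
  zmax pct [0.0021 0.0379 0.0413 0.0611 1.1395]
```

View pics/t.png

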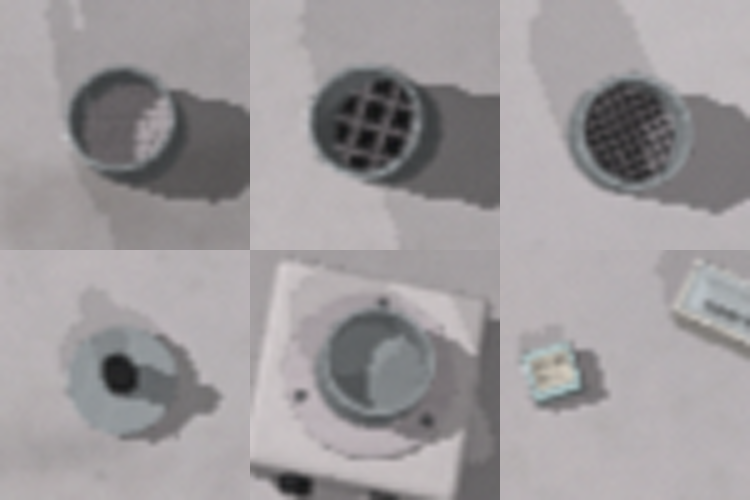

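The fine gauze is A at (0.652,0.243), the coarse sieve is B at (0.437,0.217), and the middle sieve is C at (0.410,-0.2685). The lid is at (0.527,0.003) and the pan at (0.648,-0.270). First I'll square the tool to the world axes while heading for A.

Emit:
arm_command([
  [0.033,-0.029,0,0,0,4.73,0.0854],
  [0.065,-0.059,0,0,0,9.46,0.0854],
  [0.098,-0.088,0,0,0,14.19,0.0854],
  [0.13,-0.118,0,0,0,18.92,0.0854],
  [0.163,-0.147,0,0,0,23.65,0.0854],
])

```text
time_s: 0.6
eef_pos: [0.3212, -0.3248, 0.3035]
eef_rot: [-0.0, 1.0, -0.002, -0.0]
wrist_force: [1.3, 0.2, -0.9]
opening: 1.001
```

Emit:
arm_command([
  [0.022,-0.038,0,0,0,0,0.0854],
  [0.044,-0.076,0,0,0,0,0.0854],
  [0.066,-0.114,0,0,0,0,0.0854],
  [0.088,-0.152,0,0,0,0,0.0854],
  [0.11,-0.189,0,0,0,0,0.0854],
])

```text
time_s: 1.1
eef_pos: [0.4314, -0.1358, 0.3038]
eef_rot: [-0.0, 1.0, 0.0, -0.0]
wrist_force: [1.5, -0.4, 0.1]
opening: 1.0
```

Emit:
arm_command([
  [0.022,-0.038,0,0,0,0,0.0854],
  [0.044,-0.076,0,0,0,0,0.0854],
  [0.066,-0.114,0,0,0,0,0.0854],
  [0.088,-0.152,0,0,0,0,0.0854],
  [0.11,-0.189,0,0,0,0,0.0854],
])

```text
time_s: 1.6
eef_pos: [0.5414, 0.0533, 0.3035]
eef_rot: [0.0, 1.0, 0.0, -0.0]
wrist_force: [0.3, -1.4, 0.3]
opening: 1.0
```

Emit:
arm_command([
  [0.026,-0.043,0,0,0,0,0.0854],
  [0.052,-0.087,0,0,0,0,0.0854],
  [0.078,-0.13,0,0,0,0,0.0854],
  [0.104,-0.17,0,0,0,0,0.0854],
  [0.111,-0.19,0,0,0,0,0.0854],
])

```text
time_s: 2.1
eef_pos: [0.653, 0.2448, 0.3025]
eef_rot: [-0.0, 1.0, 0.001, -0.0]
wrist_force: [-0.8, 0.1, -0.5]
opening: 1.0
```

Emit:
arm_command([
  [-0.001,0.001,0.04,0,0,0,0.0854],
  [-0.001,0.001,0.085,0,0,0,0.0854],
  [-0.001,0.001,0.13,0,0,0,0.0854],
  [-0.001,0.001,0.16,0,0,0,0.0854],
  [-0.001,0.001,0.17,0,0,0,0.0854],
])

```text
time_s: 2.6
eef_pos: [0.648, 0.2398, 0.1284]
eef_rot: [0.001, 1.0, 0.0, -0.004]
wrist_force: [-0.5, -0.4, -1.3]
opening: 1.002
```

Emit:
arm_command([
  [0,0,0.015,0,0,0,0.0854],
  [0,0,0.03,0,0,0,0.0854],
  [0,0,0.045,0,0,0,0.0854],
  [0,0,0.054,0,0,0,0.0854],
  [0,0,0.054,0,0,0,0.0854],
])

```text
time_s: 3.1
eef_pos: [0.6502, 0.2402, 0.0783]
eef_rot: [0.0, 1.0, -0.0, -0.001]
wrist_force: [-0.6, -0.6, -0.9]
opening: 1.003
```

```bash
python3 - <<'E'
from h import *
p,d=camera('scene');o=ctrl.get_obs();print(o['eef_pos'])
u,v=pix('scene',[.652,.243,.04]).astype(int);print(u,v)
cv2.imwrite('pics/s1.png',cv2.resize(p[v-45:v+35,u-50:u+50,::-1],(700,560),interpolation=cv2.INTER_CUBIC))
E
```

```text
[0.65078205 0.2402678  0.07939603]
255 169
```

View pics/s1.png

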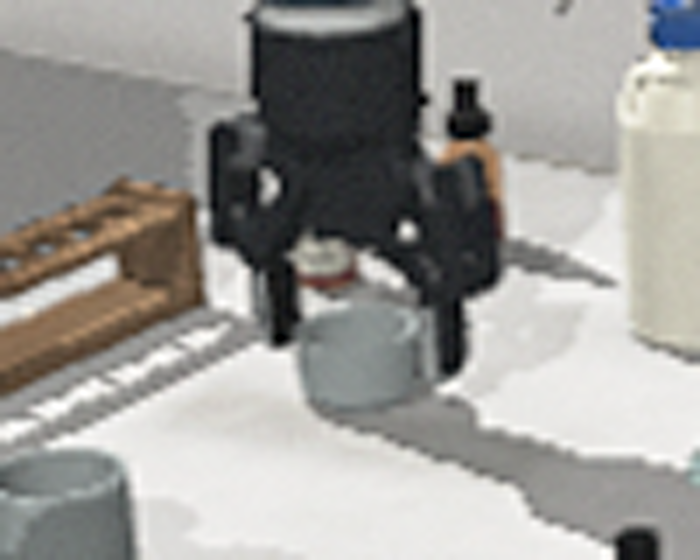

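The open jaws straddle the fine sieve, with the tips at about mid-wall. I'll make a small correction and close.

Emit:
arm_command([
  [0.001,-0.003,0,0,0,0,0.0854],
  [0.001,-0.003,0,0,0,0,0.04],
  [0.001,-0.003,0,0,0,0,0.04],
  [0.001,-0.003,0,0,0,0,0.04],
  [0.001,-0.003,0,0,0,0,0.04],
])

```text
time_s: 3.65
eef_pos: [0.6529, 0.2436, 0.0812]
eef_rot: [-0.0, 1.0, 0.0, 0.001]
wrist_force: [0.0, -0.1, 5.4]
opening: 0.631
```

Emit:
arm_command([
  [0,0,0,0,0,0,0.04],
  [0,0,0,0,0,0,0.04],
  [0,0,-0.005,0,0,0,0.04],
  [0,0,-0.015,0,0,0,0.04],
  [0,0,-0.03,0,0,0,0.04],
])

```text
time_s: 4.15
eef_pos: [0.651, 0.2431, 0.1094]
eef_rot: [0.0, 1.0, 0.0, -0.001]
wrist_force: [0.9, -0.8, -1.2]
opening: 0.631
```

Emit:
arm_command([
  [0,0.01,-0.035,0,0,0,0.04],
  [0,0.03,-0.07,0,0,0,0.04],
  [0,0.06,-0.105,0,0,0,0.04],
  [0,0.1,-0.13,0,0,0,0.04],
  [0,0.14,-0.14,0,0,0,0.04],
])

```text
time_s: 4.65
eef_pos: [0.6533, 0.1025, 0.2553]
eef_rot: [0.0, 1.0, 0.001, 0.004]
wrist_force: [0.7, -0.2, -0.7]
opening: 0.627
```

Emit:
arm_command([
  [0,0.04,0,0,0,0,0.04],
  [0,0.08,0,0,0,0,0.04],
  [0,0.12,0,0,0,0,0.04],
  [0,0.16,0,0,0,0,0.04],
  [0,0.2,0,0,0,0,0.04],
])

```text
time_s: 5.15
eef_pos: [0.6518, -0.0983, 0.2513]
eef_rot: [0.0, 1.0, 0.0, 0.001]
wrist_force: [0.8, 0.3, -0.4]
opening: 0.623
```

Emit:
arm_command([
  [0,0.04,0,0,0,0,0.04],
  [0,0.08,0,0,0,0,0.04],
  [0,0.115,0,0,0,0,0.04],
  [0,0.145,0,0,0,0,0.04],
  [0,0.165,0,0,0,0,0.04],
])

```text
time_s: 5.65
eef_pos: [0.6517, -0.2641, 0.2511]
eef_rot: [0.0, 1.0, -0.001, 0.0]
wrist_force: [-0.1, -0.2, -1.6]
opening: 0.632
```

Emit:
arm_command([
  [0,0.006,0,0,0,0,0.04],
  [0,0.008,0,0,0,0,0.04],
  [0,0.008,0.01,0,0,0,0.04],
  [0,0.008,0.03,0,0,0,0.04],
  [0,0.008,0.04,0,0,0,0.04],
])

```text
time_s: 6.15
eef_pos: [0.6515, -0.2674, 0.2074]
eef_rot: [-0.001, 1.0, 0.001, -0.001]
wrist_force: [0.8, 0.7, -1.3]
opening: 0.632
```

```bash
cat >look.py <<'E'
from h import *
import sys
# look.py name x y z : crop scene view round a world point
n=sys.argv[1];P=list(map(float,sys.argv[2:5]))
p,d=camera('scene');o=ctrl.get_obs();print(o['time_s'],o['eef_pos'],o['eef_rot'],o['opening'])
np.savez(f'pics/{n}.npz',p=p,d=d)
u,v=pix('scene',P).astype(int);print('origin px',u-50,v-45,'scale 7; px/mm',488.4/np.linalg.norm(np.array(P)-camera_model('scene')['position'])/1000)
cv2.imwrite(f'pics/{n}.png',cv2.resize(p[v-45:v+35,u-50:u+50,::-1],(700,560),interpolation=cv2.INTER_CUBIC))
E
python3 look.py s2 .65 -.27 .1
```

```text
6.2 [ 0.650863   -0.26718721  0.20568457] [-1.64664747e-03  9.99995309e-01  8.73347858e-04 -2.43048923e-03] 0.6259054671574373
origin px 359 137 scale 7; px/mm 0.3864813543196283
```

View pics/s2.png

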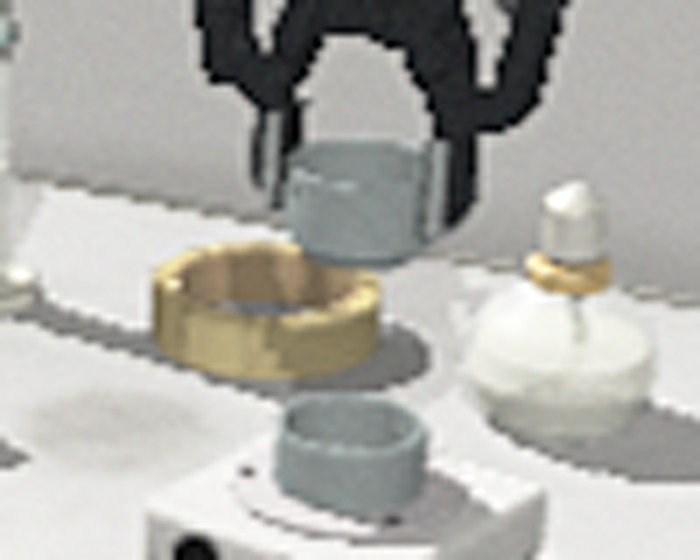

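The fine sieve hangs level above the pan. I'll measure its offset from the pan with circle fits on wall points.

```bash
cat >>h.py <<'E'
from scipy.optimize import least_squares
def wall(C,c,zlo,zhi,r=.028):
    """axis of an upright cylinder of known radius from points on its camera-facing side"""
    cam=camera_model('scene')['position'][:2];c=np.array(c,float)
    P=C.reshape(-1,3);P=P[(P[:,2]>zlo)&(P[:,2]<zhi)&(np.hypot(*(P[:,:2]-c).T)<.036)]
    for _ in range(4):
        e=P[:,:2]-c;n=(cam-c)/np.linalg.norm(cam-c);f=P[(e@n>.008)&(abs(np.hypot(*e.T)-r)<.006)]
        c=least_squares(lambda k:np.hypot(*(f[:,:2]-k).T)-r,c,loss='soft_l1',f_scale=.001).x
    return c,len(f),np.std(np.hypot(*(f[:,:2]-c).T)-r)
E
python3 - <<'E'
from h import *
np.set_printoptions(precision=4,suppress=True)
d=np.load('pics/s2.npz')['d'];C=cloud('scene',d)
print('held',wall(C,(.651,-.268),.136,.158));print('pan',wall(C,(.648,-.27),.040,.057))
d0=np.load('pics/scene0.npz')['d'];C0=cloud('scene',d0)
for n,c,h in(('A',(.652,.243),.034),('B',(.437,.217),.05),('C',(.41,-.2685),.042)):
    print(n,wall(C0,c,.010,h-.003))
S=C.reshape(-1,3);m=(np.hypot(S[:,0]-.651,S[:,1]+.268)<.03)&(S[:,2]>.1)&(S[:,2]<.2);print('held z',np.percentile(S[m,2],[1,3,5,50,95,97,99]))
E
```

```text
held (array([ 0.6532, -0.2685]), 180, np.float64(0.0020712383921309353))
pan (array([ 0.6502, -0.2703]), 130, np.float64(0.0017761404216380516))
A (array([0.6542, 0.2431]), 99, np.float64(0.00240916906324294))
B (array([0.4396, 0.2177]), 241, np.float64(0.00196214051896423))
C (array([ 0.4115, -0.269 ]), 266, np.float64(0.0013788736457241084))
held z [0.128  0.1304 0.1341 0.1523 0.1869 0.1934 0.1982]
```

Emit:
arm_command([
  [-0.003,0.002,0.01,0,0,0,0.04],
  [-0.003,0.002,0.025,0,0,0,0.04],
  [-0.003,0.002,0.04,0,0,0,0.04],
  [-0.003,0.002,0.052,0,0,0,0.04],
  [-0.003,0.002,0.055,0,0,0,0.04],
])

```text
time_s: 6.7
eef_pos: [0.648, -0.2711, 0.1521]
eef_rot: [-0.001, 1.0, -0.0, -0.002]
wrist_force: [0.5, -0.1, -1.6]
opening: 0.631
```

Emit:
arm_command([
  [0,0,0.003,0,0,0,0.04],
  [0,0,0.006,0,0,0,0.04],
  [0,0,0.009,0,0,0,0.04],
  [0,0,0.012,0,0,0,0.04],
  [0,0,0.012,0,0,0,0.04],
])

```text
time_s: 7.2
eef_pos: [0.6489, -0.2716, 0.1426]
eef_rot: [-0.0, 1.0, -0.0, -0.0]
wrist_force: [-0.4, 0.3, -0.4]
opening: 0.629
```

Emit:
arm_command([
  [0,0,0.002,0,0,0,0.04],
  [0,0,0.004,0,0,0,0.04],
  [0,0,0.006,0,0,0,0.04],
  [0,0,0.007,0,0,0,0.04],
  [0,0,0.007,0,0,0,0.04],
])

```text
time_s: 7.7
eef_pos: [0.6489, -0.2715, 0.1356]
eef_rot: [-0.0, 1.0, 0.0, -0.0]
wrist_force: [0.3, 0.4, -1.2]
opening: 0.629
```

Emit:
arm_command([
  [0,0,0.001,0,0,0,0.04],
  [0,0,0.002,0,0,0,0.04],
  [0,0,0.003,0,0,0,0.04],
  [0,0,0.003,0,0,0,0.04],
  [0,0,0.003,0,0,0,0.04],
])

```text
time_s: 8.2
eef_pos: [0.6491, -0.2714, 0.1342]
eef_rot: [-0.0, 1.0, 0.0, 0.0]
wrist_force: [-4.2, 4.4, 7.4]
opening: 0.629
```

Emit:
arm_command([
  [-0.0007,-0.001,0,0,0,0,0.04],
  [-0.0015,-0.002,0,0,0,0,0.04],
  [-0.0015,-0.002,0.001,0,0,0,0.04],
  [-0.0015,-0.002,0.002,0,0,0,0.04],
  [-0.0015,-0.002,0.002,0,0,0,0.04],
])

```text
time_s: 8.7
eef_pos: [0.6486, -0.2706, 0.1342]
eef_rot: [0.001, 1.0, -0.0, 0.001]
wrist_force: [-5.4, 0.9, 15.4]
opening: 0.628
```

```bash
python3 look.py s3 .65 -.27 .07;  python3 - <<'E'
from h import *
np.set_printoptions(precision=4,suppress=True)
d=np.load('pics/s3.npz')['d'];C=cloud('scene',d)
print('held',wall(C,(.649,-.27),.064,.083));print('pan',wall(C,(.649,-.27),.040,.057))
E
```

```text
8.75 [ 0.64856175 -0.27058152  0.1341733 ] [ 1.06824248e-03  9.99998400e-01 -2.54513830e-05  1.43482192e-03] 0.6265620299660556
origin px 359 148 scale 7; px/mm 0.3829147795072053
held (array([ 0.6509, -0.272 ]), 139, np.float64(0.002128431352258628))
pan (array([ 0.6497, -0.2698]), 126, np.float64(0.0019633746735511545))
```

View pics/s3.png

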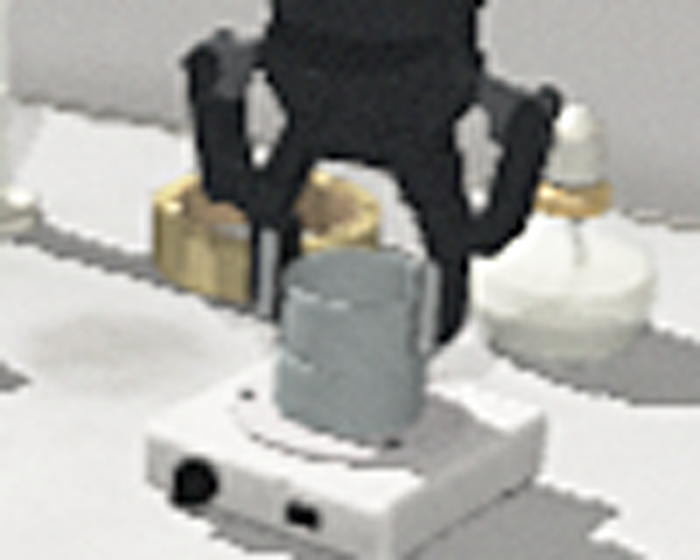

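The joint looks closed, so I'll release, rise, and check from above.

Emit:
arm_command([
  [0,0,-0.001,0,0,0,0.075],
  [0,0,-0.001,0,0,0,0.0854],
  [0,0,-0.001,0,0,0,0.0854],
  [0,0,-0.001,0,0,0,0.0854],
  [0,0,-0.001,0,0,0,0.0854],
])

```text
time_s: 9.25
eef_pos: [0.6473, -0.2695, 0.1313]
eef_rot: [-0.0, 1.0, 0.0, -0.0]
wrist_force: [-0.0, 0.3, -0.8]
opening: 1.002
```

Emit:
arm_command([
  [0,0,-0.015,0,0,0,0.0854],
  [0,0,-0.045,0,0,0,0.0854],
  [0,0,-0.085,0,0,0,0.0854],
  [-0.03,0,-0.11,0,0,0,0.0854],
  [-0.075,0,-0.12,0,0,0,0.0854],
])

```text
time_s: 9.75
eef_pos: [0.5744, -0.2706, 0.2572]
eef_rot: [0.002, 1.0, 0.001, 0.004]
wrist_force: [-0.4, -0.7, -0.1]
opening: 0.998
```

Emit:
arm_command([
  [-0.045,0,0,0,0,0,0.0854],
  [-0.09,0,0,0,0,0,0.0854],
  [-0.13,0,0,0,0,0,0.0854],
  [-0.155,0,0,0,0,0,0.0854],
  [-0.163,0,0,0,0,0,0.0854],
])

```text
time_s: 10.25
eef_pos: [0.4078, -0.2696, 0.253]
eef_rot: [0.0, 1.0, -0.001, 0.0]
wrist_force: [0.1, 0.7, 0.2]
opening: 0.999
```

```bash
cat >chk.py <<'E'
from h import *
import sys
# chk.py name rim_height : top-view rim of the stack: centre and plane of rim points
np.set_printoptions(precision=4,suppress=True)
n,zr=sys.argv[1],float(sys.argv[2])
p,d=camera('top');np.savez(f'pics/{n}.npz',p=p,d=d);print(ctrl.get_obs()['time_s'],ctrl.get_obs()['eef_pos'])
u,v=pix('top',[.648,-.27,zr]).astype(int);print(u,v)
print(rim('top',p,d,u,v,zr-.006,zr+.012))
C=cloud('top',d)[v-24:v+24,u-24:u+24].reshape(-1,3);P=C[(abs(C[:,2]-zr)<.006)];e=P[:,:2]-[.648,-.27]
for a in range(0,360,60):
    t=np.degrees(np.arctan2(e[:,1],e[:,0]))%360;m=(t>=a)&(t<a+60);print(a,m.sum(),np.median(P[m,2]) if m.any() else None)
cv2.imwrite(f'pics/{n}.png',cv2.resize(p[v-35:v+35,u-40:u+40,::-1],(560,490),interpolation=cv2.INTER_CUBIC))
E
python3 chk.py t1 .087
```

```text
10.3 [ 0.4082 -0.2698  0.253 ]
406 140
(np.int64(117), np.float64(0.0861825281332631), (0.6482090353965759, -0.2711406648159027), 0.028744317591190338, array([ 0.6484, -0.2707]), np.float64(0.027743220634600576), array([ 0.6489, -0.271 ,  0.0862]))
0 17 0.08606944798746863
60 19 0.0861825281332631
120 20 0.08582893547968051
180 16 0.08751642195632137
240 21 0.08651454900968658
300 24 0.08575659858785034
```

View pics/t1.png

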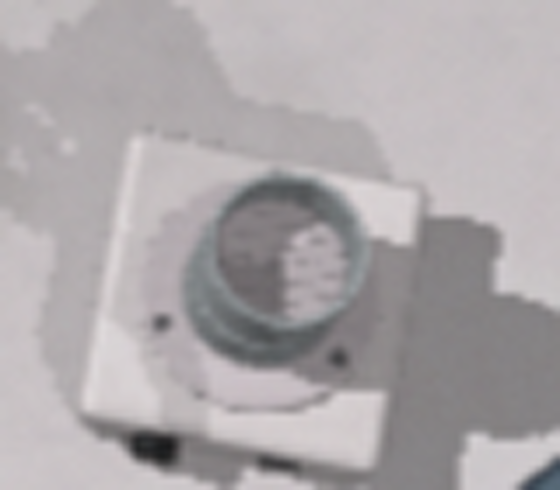

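The fine sieve is home: its rim reads 0.086 all round, with its centre at (0.648,-0.271). Next is the middle sieve.

Emit:
arm_command([
  [0.002,-0.001,0.03,0,0,0,0.0854],
  [0.002,-0.001,0.07,0,0,0,0.0854],
  [0.002,-0.001,0.105,0,0,0,0.0854],
  [0.002,-0.001,0.125,0,0,0,0.0854],
  [0.002,-0.001,0.13,0,0,0,0.0854],
])

```text
time_s: 10.8
eef_pos: [0.4115, -0.2677, 0.1197]
eef_rot: [-0.001, 1.0, 0.0, -0.001]
wrist_force: [-0.3, 0.2, -0.1]
opening: 1.003
```

Emit:
arm_command([
  [0,0,0.012,0,0,0,0.0854],
  [0,0,0.025,0,0,0,0.0854],
  [0,0,0.037,0,0,0,0.0854],
  [0,0,0.042,0,0,0,0.0854],
  [0,0,0.042,0,0,0,0.0854],
])

```text
time_s: 11.3
eef_pos: [0.4112, -0.2684, 0.0792]
eef_rot: [-0.001, 1.0, -0.0, -0.0]
wrist_force: [-0.4, -0.6, 0.0]
opening: 0.996
```

Emit:
arm_command([
  [0,0,0,0,0,0,0.04],
  [0,0,0,0,0,0,0.04],
  [0,0,0,0,0,0,0.04],
  [0,0,0,0,0,0,0.04],
  [0,0,0,0,0,0,0.04],
])

```text
time_s: 11.8
eef_pos: [0.412, -0.2692, 0.081]
eef_rot: [0.001, 1.0, -0.0, 0.001]
wrist_force: [-1.1, 1.7, 4.9]
opening: 0.64
```

Emit:
arm_command([
  [0,0,-0.008,0,0,0,0.04],
  [0,0,-0.03,0,0,0,0.04],
  [0,0,-0.065,0,0,0,0.04],
  [0.005,0,-0.105,0,0,0,0.04],
  [0.02,0,-0.14,0,0,0,0.04],
])

```text
time_s: 12.3
eef_pos: [0.431, -0.2685, 0.2221]
eef_rot: [0.0, 1.0, -0.0, -0.0]
wrist_force: [0.9, -0.4, -1.2]
opening: 0.642
```

Emit:
arm_command([
  [0.03,0,-0.025,0,0,0,0.04],
  [0.07,0.001,-0.03,0,0,0,0.04],
  [0.11,0.002,-0.03,0,0,0,0.04],
  [0.145,0.002,-0.03,0,0,0,0.04],
  [0.175,0.002,-0.03,0,0,0,0.04],
])

```text
time_s: 12.8
eef_pos: [0.6082, -0.2703, 0.2505]
eef_rot: [0.0, 1.0, 0.0, 0.0]
wrist_force: [-0.7, 1.1, -0.3]
opening: 0.643
```

Emit:
arm_command([
  [0.02,0,0,0,0,0,0.04],
  [0.035,0,0,0,0,0,0.04],
  [0.043,0,0.01,0,0,0,0.04],
  [0.0435,0,0.025,0,0,0,0.04],
  [0.0435,0,0.035,0,0,0,0.04],
])

```text
time_s: 13.3
eef_pos: [0.6488, -0.2702, 0.2123]
eef_rot: [-0.001, 1.0, -0.0, -0.001]
wrist_force: [-0.6, 0.8, -1.9]
opening: 0.642
```

```bash
python3 look.py s4 .65 -.27 .12;  python3 - <<'E'
from h import *
np.set_printoptions(precision=4,suppress=True)
d=np.load('pics/s4.npz')['d'];C=cloud('scene',d);z=ctrl.get_obs()['eef_pos'][2]-.080
print('held',z,wall(C,(.649,-.27),z+.011,z+.039));print('stack',wall(C,(.649,-.27),.063,.083))
E
```

```text
13.35 [ 0.64785294 -0.26983291  0.21031321] [-1.60587790e-03  9.99995091e-01 -1.88819344e-04 -2.68384937e-03] 0.6419585676432338
origin px 360 130 scale 7; px/mm 0.3887919457598154
held 0.13031320512382327 (array([ 0.6485, -0.2713]), 238, np.float64(0.0021305928316779858))
stack (array([ 0.6507, -0.2708]), 145, np.float64(0.0017698367015721523))
```

View pics/s4.png

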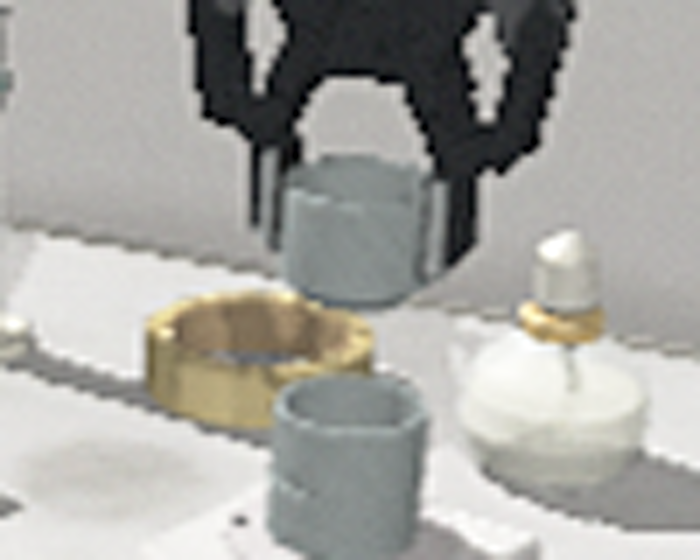

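Emit:
arm_command([
  [0.0015,0,0.01,0,0,0,0.04],
  [0.0015,0,0.02,0,0,0,0.04],
  [0.0015,0,0.03,0,0,0,0.04],
  [0.0015,0,0.035,0,0,0,0.04],
  [0.0015,0,0.035,0,0,0,0.04],
])

```text
time_s: 13.85
eef_pos: [0.6509, -0.2704, 0.1786]
eef_rot: [-0.001, 1.0, -0.0, -0.001]
wrist_force: [0.5, 0.3, -0.3]
opening: 0.636
```

Emit:
arm_command([
  [0,0,0.002,0,0,0,0.04],
  [0,0,0.004,0,0,0,0.04],
  [0,0,0.006,0,0,0,0.04],
  [0,0,0.007,0,0,0,0.04],
  [0,0,0.007,0,0,0,0.04],
])

```text
time_s: 14.35
eef_pos: [0.6514, -0.2706, 0.1728]
eef_rot: [-0.0, 1.0, 0.0, -0.0]
wrist_force: [0.1, -0.2, -0.6]
opening: 0.645
```

Emit:
arm_command([
  [0,0,0.001,0,0,0,0.04],
  [0,0,0.002,0,0,0,0.04],
  [0,0,0.003,0,0,0,0.04],
  [0,0,0.004,0,0,0,0.04],
  [0,0,0.004,0,0,0,0.04],
])

```text
time_s: 14.85
eef_pos: [0.6514, -0.2706, 0.1686]
eef_rot: [-0.0, 1.0, -0.0, -0.0]
wrist_force: [-0.2, -0.1, -0.8]
opening: 0.643
```

Emit:
arm_command([
  [-0.0015,0,0.001,0,0,0,0.04],
  [-0.0015,0,0.002,0,0,0,0.04],
  [-0.0015,0,0.003,0,0,0,0.04],
  [-0.0015,0,0.004,0,0,0,0.04],
  [-0.0015,0,0.004,0,0,0,0.04],
])

```text
time_s: 15.35
eef_pos: [0.6499, -0.2706, 0.1646]
eef_rot: [-0.0, 1.0, 0.0, -0.0]
wrist_force: [0.1, -0.5, 0.7]
opening: 0.643
```

Emit:
arm_command([
  [0,0,0.001,0,0,0,0.04],
  [0,0,0.002,0,0,0,0.04],
  [0,0,0.003,0,0,0,0.04],
  [0,0,0.003,0,0,0,0.04],
  [0,0,0.003,0,0,0,0.04],
])

```text
time_s: 15.85
eef_pos: [0.65, -0.2707, 0.1618]
eef_rot: [-0.0, 1.0, 0.0, -0.0]
wrist_force: [0.3, 0.6, -0.0]
opening: 0.645
```

Emit:
arm_command([
  [0,0,0.001,0,0,0,0.04],
  [0,0,0.002,0,0,0,0.04],
  [0,0,0.002,0,0,0,0.04],
  [0,0,0.003,0,0,0,0.04],
  [0,0,0.003,0,0,0,0.04],
])

```text
time_s: 16.35
eef_pos: [0.6502, -0.2707, 0.161]
eef_rot: [0.0, 1.0, 0.0, 0.0]
wrist_force: [-5.2, 1.3, 10.4]
opening: 0.64
```

Emit:
arm_command([
  [0,0,-0.001,0,0,0,0.075],
  [0,0,-0.001,0,0,0,0.0854],
  [0,0,-0.001,0,0,0,0.0854],
  [0,0,-0.001,0,0,0,0.0854],
  [0,0,-0.001,0,0,0,0.0854],
])

```text
time_s: 16.85
eef_pos: [0.65, -0.2706, 0.1596]
eef_rot: [-0.0, 1.0, -0.0, -0.0]
wrist_force: [0.4, 0.6, -0.0]
opening: 1.002
```

Emit:
arm_command([
  [0,0,-0.015,0,0,0,0.0854],
  [0,0,-0.045,0,0,0,0.0854],
  [0,0,-0.085,0,0,0,0.0854],
  [-0.01,-0.02,-0.11,0,0,0,0.0854],
  [-0.03,-0.06,-0.115,0,0,0,0.0854],
])

```text
time_s: 17.35
eef_pos: [0.622, -0.2134, 0.2811]
eef_rot: [0.003, 1.0, -0.001, 0.004]
wrist_force: [0.3, 1.0, -0.1]
opening: 0.998
```

Emit:
arm_command([
  [-0.02,-0.044,0,0,0,0,0.0854],
  [-0.04,-0.088,0,0,0,0,0.0854],
  [-0.06,-0.132,0,0,0,0,0.0854],
  [-0.08,-0.176,0,0,0,0,0.0854],
  [-0.1,-0.22,0,0,0,0,0.0854],
])

```text
time_s: 17.85
eef_pos: [0.5192, 0.0109, 0.2763]
eef_rot: [0.0, 1.0, -0.0, 0.001]
wrist_force: [1.5, 0.9, 0.3]
opening: 0.995
```

Emit:
arm_command([
  [-0.018,-0.044,0,0,0,0,0.0854],
  [-0.036,-0.088,0,0,0,0,0.0854],
  [-0.054,-0.132,0,0,0,0,0.0854],
  [-0.072,-0.176,0,0,0,0,0.0854],
  [-0.083,-0.207,0,0,0,0,0.0854],
])

```text
time_s: 18.35
eef_pos: [0.4357, 0.2187, 0.2764]
eef_rot: [-0.0, 1.0, 0.001, 0.001]
wrist_force: [1.5, 0.5, -0.1]
opening: 1.0
```

```bash
python3 chk.py t2 .122
```

```text
18.4 [0.4344 0.2217 0.2763]
409 135
(np.int64(131), np.float64(0.12159209935501925), (0.6470958590507507, -0.2713527977466583), 0.02843633107841015, array([ 0.6475, -0.271 ]), np.float64(0.02751758823533984), array([ 0.647 , -0.2705,  0.1213]))
0 18 0.122519819929372
60 19 0.12159209935501925
120 28 0.12031096428674226
180 19 0.12205445473834664
240 22 0.12106920777292329
300 25 0.12143780806015192
```

View pics/t2.png

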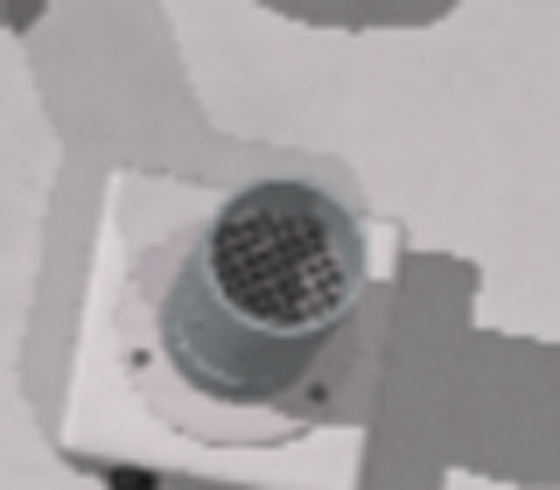

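Middle sieve seated: its rim reads 0.1215 all round and looks level. Next is the coarse sieve.

Emit:
arm_command([
  [0.002,0.004,0.03,0,0,0,0.0854],
  [0.002,0.004,0.07,0,0,0,0.0854],
  [0.002,0.004,0.11,0,0,0,0.0854],
  [0.002,0.004,0.13,0,0,0,0.0854],
  [0.002,0.004,0.135,0,0,0,0.0854],
])

```text
time_s: 18.9
eef_pos: [0.4378, 0.2119, 0.1382]
eef_rot: [0.0, 1.0, -0.0, -0.002]
wrist_force: [-0.3, 0.1, 0.8]
opening: 1.0
```

Emit:
arm_command([
  [0,0,0.015,0,0,0,0.0854],
  [0,0,0.03,0,0,0,0.0854],
  [0,0,0.045,0,0,0,0.0854],
  [0,0,0.06,0,0,0,0.0854],
  [0,0,0.06,0,0,0,0.0854],
])

```text
time_s: 19.4
eef_pos: [0.4391, 0.2122, 0.08]
eef_rot: [0.0, 1.0, -0.0, -0.0]
wrist_force: [-0.7, -0.4, 0.6]
opening: 1.004
```

Emit:
arm_command([
  [0,0,0,0,0,0,0.04],
  [0,0,0,0,0,0,0.04],
  [0,0,0,0,0,0,0.04],
  [0,0,0,0,0,0,0.04],
  [0,0,0,0,0,0,0.04],
])

```text
time_s: 19.9
eef_pos: [0.4403, 0.2127, 0.0819]
eef_rot: [-0.0, 1.0, 0.0, 0.001]
wrist_force: [-2.2, 0.1, 8.5]
opening: 0.648
```

Emit:
arm_command([
  [0,0,-0.008,0,0,0,0.04],
  [0,0,-0.03,0,0,0,0.04],
  [0,0,-0.07,0,0,0,0.04],
  [0,0.005,-0.115,0,0,0,0.04],
  [0.005,0.02,-0.155,0,0,0,0.04],
])

```text
time_s: 20.4
eef_pos: [0.4435, 0.1929, 0.2377]
eef_rot: [-0.0, 1.0, 0.001, 0.001]
wrist_force: [1.7, -0.1, -0.9]
opening: 0.651
```

Emit:
arm_command([
  [0.01,0.035,-0.03,0,0,0,0.04],
  [0.025,0.075,-0.045,0,0,0,0.04],
  [0.043,0.115,-0.045,0,0,0,0.04],
  [0.06,0.155,-0.045,0,0,0,0.04],
  [0.078,0.195,-0.045,0,0,0,0.04],
])

```text
time_s: 20.9
eef_pos: [0.5223, -0.0043, 0.2813]
eef_rot: [0.0, 1.0, 0.0, 0.001]
wrist_force: [0.4, 0.1, -0.9]
opening: 0.652
```

Emit:
arm_command([
  [0.018,0.04,0,0,0,0,0.04],
  [0.036,0.08,0,0,0,0,0.04],
  [0.054,0.12,0,0,0,0,0.04],
  [0.072,0.16,0,0,0,0,0.04],
  [0.09,0.2,0,0,0,0,0.04],
])

```text
time_s: 21.4
eef_pos: [0.6123, -0.2044, 0.2808]
eef_rot: [0.0, 1.0, -0.0, 0.0]
wrist_force: [0.9, 0.2, -1.0]
opening: 0.651
```

Emit:
arm_command([
  [0.015,0.03,0,0,0,0,0.04],
  [0.027,0.05,0,0,0,0,0.04],
  [0.034,0.064,0,0,0,0,0.04],
  [0.037,0.068,0.01,0,0,0,0.04],
  [0.037,0.068,0.02,0,0,0,0.04],
])

```text
time_s: 21.9
eef_pos: [0.649, -0.2709, 0.2595]
eef_rot: [0.0, 1.0, -0.0, 0.0]
wrist_force: [0.1, -0.8, -0.9]
opening: 0.647
```

```bash
python3 look.py s5 .65 -.27 .15;  cat >held.py <<'E'
from h import *
import sys
np.set_printoptions(precision=4,suppress=True)
n,h,a,b=sys.argv[1],*map(float,sys.argv[2:5])
d=np.load(f'pics/{n}.npz')['d'];C=cloud('scene',d);o=ctrl.get_obs();z=o['eef_pos'][2]-.081
print('tcp',o['eef_pos'],o['wrist_force']);print('held',wall(C,(.649,-.27),z+.011,z+h-.003));print('stack',wall(C,(.649,-.27),a,b))
E
python3 held.py s5 .05 .09 .118
```

```text
21.95 [ 0.64790262 -0.26963518  0.2566919 ] [-1.15536959e-03  9.99997889e-01  3.00733913e-05 -1.69873830e-03] 0.6494019310493617
origin px 361 119 scale 7; px/mm 0.39214713066414053
tcp [ 0.6479 -0.2696  0.2567] [-1.1898  0.4476 -2.3188]
held (array([ 0.6486, -0.2723]), 316, np.float64(0.002039534116852985))
stack (array([ 0.6498, -0.2716]), 222, np.float64(0.0016561046940243712))
```

View pics/s5.png

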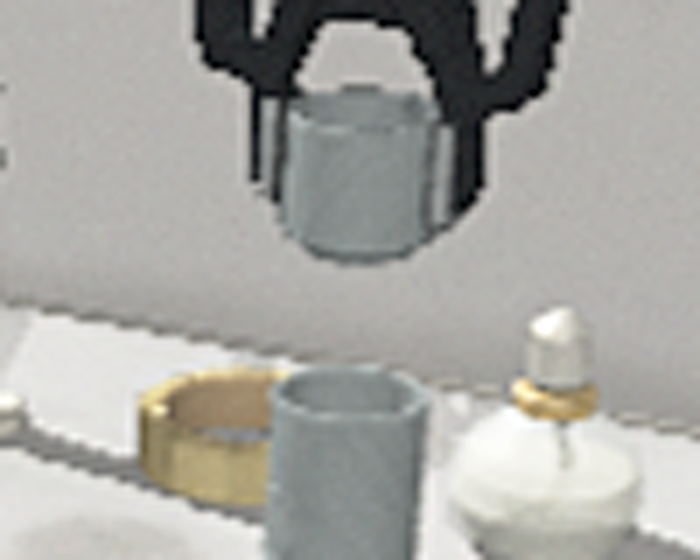

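The coarse sieve is level and within about 1 mm of the stack axis, so I'll lower it.

Emit:
arm_command([
  [0,0,0.012,0,0,0,0.04],
  [0,0,0.025,0,0,0,0.04],
  [0,0,0.037,0,0,0,0.04],
  [0,0,0.044,0,0,0,0.04],
  [0,0,0.044,0,0,0,0.04],
])

```text
time_s: 22.45
eef_pos: [0.6483, -0.27, 0.2139]
eef_rot: [-0.001, 1.0, 0.0, -0.001]
wrist_force: [0.7, -0.2, -0.5]
opening: 0.653
```

Emit:
arm_command([
  [0,0,0.002,0,0,0,0.04],
  [0,0,0.004,0,0,0,0.04],
  [0,0,0.006,0,0,0,0.04],
  [0,0,0.008,0,0,0,0.04],
  [0,0,0.008,0,0,0,0.04],
])

```text
time_s: 22.95
eef_pos: [0.6489, -0.2706, 0.2076]
eef_rot: [-0.0, 1.0, -0.0, -0.0]
wrist_force: [0.3, -0.9, -0.9]
opening: 0.648
```

Emit:
arm_command([
  [0,0,0.002,0,0,0,0.04],
  [0,0,0.004,0,0,0,0.04],
  [0,0,0.006,0,0,0,0.04],
  [0,0,0.008,0,0,0,0.04],
  [0,0,0.008,0,0,0,0.04],
])

```text
time_s: 23.45
eef_pos: [0.6488, -0.2705, 0.1993]
eef_rot: [-0.0, 1.0, -0.0, -0.0]
wrist_force: [-0.2, -0.3, -0.9]
opening: 0.652
```

Emit:
arm_command([
  [0,0,0.001,0,0,0,0.04],
  [0,0,0.002,0,0,0,0.04],
  [0,0,0.003,0,0,0,0.04],
  [0,0,0.004,0,0,0,0.04],
  [0,0,0.004,0,0,0,0.04],
])

```text
time_s: 23.95
eef_pos: [0.6492, -0.2707, 0.197]
eef_rot: [0.0, 1.0, 0.0, 0.0]
wrist_force: [-2.1, 2.0, 4.4]
opening: 0.653
```

Emit:
arm_command([
  [0,0,0.001,0,0,0,0.04],
  [0,0,0.002,0,0,0,0.04],
  [0,0,0.003,0,0,0,0.04],
  [0,0,0.003,0,0,0,0.04],
  [0,0,0.003,0,0,0,0.04],
])

```text
time_s: 24.45
eef_pos: [0.6495, -0.2707, 0.1969]
eef_rot: [0.001, 1.0, 0.0, 0.001]
wrist_force: [-7.9, 4.2, 17.9]
opening: 0.648
```

Emit:
arm_command([
  [0,0,-0.003,0,0,0,0.075],
  [0,0,-0.003,0,0,0,0.0854],
  [0,0,-0.003,0,0,0,0.0854],
  [0,0,-0.003,0,0,0,0.0854],
  [0,0,-0.003,0,0,0,0.0854],
])

```text
time_s: 24.95
eef_pos: [0.6489, -0.2706, 0.1953]
eef_rot: [-0.0, 1.0, 0.0, -0.0]
wrist_force: [0.0, -0.3, -0.3]
opening: 1.004
```

Emit:
arm_command([
  [0,0,-0.015,0,0,0,0.0854],
  [0,0,-0.045,0,0,0,0.0854],
  [0,0,-0.085,0,0,0,0.0854],
  [-0.01,-0.02,-0.105,0,0,0,0.0854],
  [-0.028,-0.06,-0.11,0,0,0,0.0854],
])

```text
time_s: 25.45
eef_pos: [0.6224, -0.2132, 0.3112]
eef_rot: [0.002, 1.0, -0.001, 0.004]
wrist_force: [-0.1, 0.5, 0.7]
opening: 0.999
```

Emit:
arm_command([
  [-0.02,-0.044,0,0,0,0,0.0854],
  [-0.04,-0.088,0,0,0,0,0.0854],
  [-0.06,-0.132,0,0,0,0,0.07],
  [-0.08,-0.176,0,0,0,0,0.06],
  [-0.095,-0.212,0,0,0,0,0.05],
])

```text
time_s: 25.95
eef_pos: [0.5248, 0.0034, 0.3072]
eef_rot: [-0.0, 1.0, 0.0, 0.001]
wrist_force: [0.1, -0.0, -0.3]
opening: 0.586
```

```bash
python3 chk.py t3 .165
```

```text
26.0 [0.523  0.0078 0.307 ]
412 129
(np.int64(141), np.float64(0.1642882166155002), (0.6472102999687195, -0.27116984128952026), 0.028634747490286827, array([ 0.6471, -0.2712]), np.float64(0.027840217601221656), array([ 0.6471, -0.2715,  0.1641]))
0 21 0.1637989944891578
60 21 0.16467226386155598
120 23 0.16452969956766905
180 25 0.16437846639631848
240 24 0.16403407615890925
300 27 0.1638284894889055
```

View pics/t3.png

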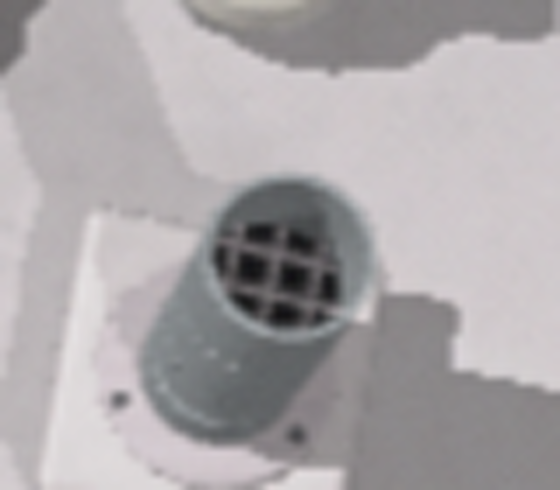

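Coarse sieve home: its rim reads 0.164 all round. Now the lid knob.

Emit:
arm_command([
  [0.004,0.004,0.03,0,0,0,0.055],
  [0.004,0.004,0.07,0,0,0,0.055],
  [0.004,0.004,0.11,0,0,0,0.055],
  [0.004,0.004,0.14,0,0,0,0.055],
  [0.004,0.004,0.16,0,0,0,0.055],
])

```text
time_s: 26.5
eef_pos: [0.5294, -0.0027, 0.1444]
eef_rot: [-0.0, 1.0, 0.0, -0.001]
wrist_force: [0.6, -0.1, -0.4]
opening: 0.641
```

Emit:
arm_command([
  [0,0,0.01,0,0,0,0.055],
  [0,0,0.01,0,0,0,0.055],
  [0,0,0.01,0,0,0,0.055],
  [0,0,0.01,0,0,0,0.055],
  [0,0,0.01,0,0,0,0.055],
])

```text
time_s: 27.0
eef_pos: [0.5309, -0.0029, 0.1373]
eef_rot: [0.0, 1.0, 0.0, 0.001]
wrist_force: [0.0, 0.1, -0.3]
opening: 0.648
```

```bash
python3 look.py s6 .527 .003 .06
```

```text
27.05 [ 0.53066131 -0.00279838  0.13701226] [2.23782841e-04 9.99999502e-01 3.07371277e-05 9.72151561e-04] 0.6430403477564934
origin px 244 147 scale 7; px/mm 0.37483277282681315
```

View pics/s6.png

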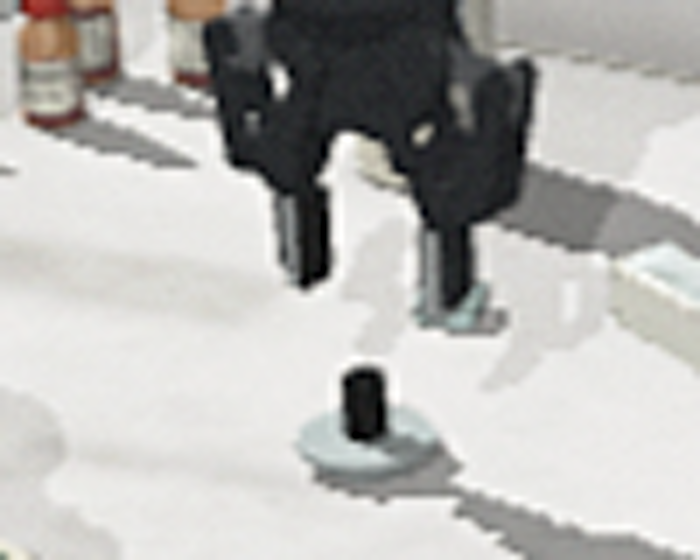

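Emit:
arm_command([
  [-0.003,-0.0055,0.005,0,0,0,0.055],
  [-0.003,-0.0055,0.012,0,0,0,0.055],
  [-0.003,-0.0055,0.02,0,0,0,0.055],
  [-0.003,-0.0055,0.02,0,0,0,0.055],
  [-0.003,-0.0055,0.02,0,0,0,0.055],
])

```text
time_s: 27.55
eef_pos: [0.5267, 0.0029, 0.1153]
eef_rot: [-0.0, 1.0, -0.0, -0.001]
wrist_force: [0.1, 1.3, 0.5]
opening: 0.647
```

Emit:
arm_command([
  [0,0,0.008,0,0,0,0.055],
  [0,0,0.016,0,0,0,0.055],
  [0,0,0.024,0,0,0,0.055],
  [0,0,0.028,0,0,0,0.055],
  [0,0,0.028,0,0,0,0.055],
])

```text
time_s: 28.05
eef_pos: [0.5264, 0.003, 0.0869]
eef_rot: [-0.0, 1.0, 0.0, -0.001]
wrist_force: [0.1, 0.5, 0.3]
opening: 0.642
```

Emit:
arm_command([
  [0.0005,0,-0.001,0,0,0,0.04],
  [0.0005,0,-0.001,0,0,0,0.025],
  [0.0005,0,-0.001,0,0,0,0.005],
  [0.0005,0,-0.001,0,0,0,0.005],
  [0.0005,0,-0.001,0,0,0,0.005],
])

```text
time_s: 28.55
eef_pos: [0.528, 0.0027, 0.0896]
eef_rot: [0.0, 1.0, 0.0, 0.001]
wrist_force: [-0.6, -0.3, 5.1]
opening: 0.186
```

Emit:
arm_command([
  [0,0,0,0,0,0,0.005],
  [0,0,0,0,0,0,0.005],
  [0,0,0,0,0,0,0.005],
  [0,0,0,0,0,0,0.005],
  [0,0,0,0,0,0,0.005],
])

```text
time_s: 29.05
eef_pos: [0.5281, 0.0027, 0.0896]
eef_rot: [0.0, 1.0, 0.0, 0.001]
wrist_force: [-0.9, -0.3, 5.3]
opening: 0.185
```

Emit:
arm_command([
  [0,0,-0.01,0,0,0,0.005],
  [0,0,-0.04,0,0,0,0.005],
  [0,0,-0.08,0,0,0,0.005],
  [0,0,-0.12,0,0,0,0.005],
  [0,0.005,-0.16,0,0,0,0.005],
])

```text
time_s: 29.55
eef_pos: [0.5268, -0.0017, 0.2505]
eef_rot: [-0.0, 1.0, 0.0, -0.0]
wrist_force: [0.9, 0.1, -0.6]
opening: 0.185
```

Emit:
arm_command([
  [0.005,0.02,-0.03,0,0,0,0.005],
  [0.02,0.05,-0.05,0,0,0,0.005],
  [0.037,0.09,-0.055,0,0,0,0.005],
  [0.055,0.13,-0.055,0,0,0,0.005],
  [0.073,0.17,-0.055,0,0,0,0.005],
])

```text
time_s: 30.05
eef_pos: [0.6008, -0.1735, 0.3047]
eef_rot: [0.0, 1.0, 0.0, 0.0]
wrist_force: [0.6, 0.2, -0.7]
opening: 0.183
```

Emit:
arm_command([
  [0.016,0.035,0,0,0,0,0.005],
  [0.03,0.065,0,0,0,0,0.005],
  [0.04,0.085,0,0,0,0,0.005],
  [0.046,0.095,0,0,0,0,0.005],
  [0.047,0.098,0,0,0,0,0.005],
])

```text
time_s: 30.55
eef_pos: [0.6475, -0.2708, 0.3034]
eef_rot: [-0.0, 1.0, -0.0, -0.0]
wrist_force: [-0.5, 0.2, -0.4]
opening: 0.186
```

Emit:
arm_command([
  [0,0,0.005,0,0,0,0.005],
  [0,0,0.015,0,0,0,0.005],
  [0,0,0.025,0,0,0,0.005],
  [0,0,0.025,0,0,0,0.005],
  [0,0,0.025,0,0,0,0.005],
])

```text
time_s: 31.05
eef_pos: [0.6472, -0.2695, 0.2782]
eef_rot: [-0.0, 1.0, 0.0, -0.001]
wrist_force: [-0.1, -0.3, -0.8]
opening: 0.183
```

```bash
python3 look.py s7 .65 -.27 .18;  python3 - <<'E'
from h import *
np.set_printoptions(precision=4,suppress=True)
d=np.load('pics/s7.npz')['d'];C=cloud('scene',d);o=ctrl.get_obs();z=o['eef_pos'][2]-.0896
print(z,'stack',wall(C,(.648,-.271),.128,.16))
# lid disc top: visible points near z+.011
P=C.reshape(-1,3);P=P[(np.hypot(P[:,0]-.648,P[:,1]+.27)<.036)&(P[:,2]>z+.002)&(P[:,2]<z+.014)]
h=cv2.convexHull(P[:,:2].astype(np.float32))[:,0];print('lid',len(P),circ(h),cv2.minEnclosingCircle(h),np.percentile(P[:,2],[5,50,95]))
E
```

```text
31.1 [ 0.64752661 -0.26976214  0.27889735] [-4.40195238e-05  9.99999969e-01  2.34001667e-04 -6.63157319e-05] 0.18150090574390373
origin px 361 107 scale 7; px/mm 0.3953573356885565
0.18929735216298027 stack (array([ 0.6493, -0.2715]), 265, np.float64(0.0018079398359445219))
lid 143 (array([ 0.6454, -0.2717]), np.float64(0.026871760937088675)) ((0.645554780960083, -0.2720949947834015), 0.02847619168460369) [0.1928 0.2003 0.202 ]
```

View pics/s7.png

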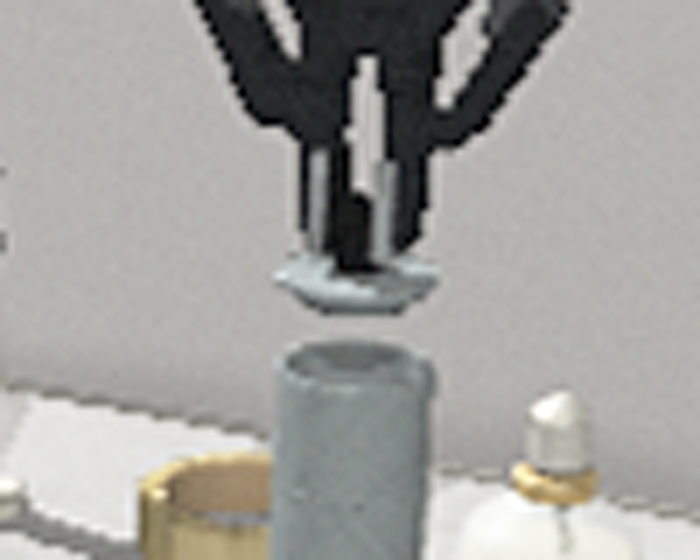

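The lid is level and laterally aligned: disc centre at column 356 and stack centre at 355. I'll lower it.

Emit:
arm_command([
  [0.0005,0.001,0.006,0,0,0,0.005],
  [0.0005,0.001,0.012,0,0,0,0.005],
  [0.0005,0.001,0.018,0,0,0,0.005],
  [0.0005,0.001,0.021,0,0,0,0.005],
  [0.0005,0.001,0.021,0,0,0,0.005],
])

```text
time_s: 31.6
eef_pos: [0.6477, -0.271, 0.2568]
eef_rot: [-0.0, 1.0, -0.0, -0.001]
wrist_force: [-0.4, -0.0, -1.6]
opening: 0.181
```

Emit:
arm_command([
  [0,0,0.001,0,0,0,0.005],
  [0,0,0.003,0,0,0,0.005],
  [0,0,0.005,0,0,0,0.005],
  [0,0,0.006,0,0,0,0.005],
  [0,0,0.006,0,0,0,0.005],
])

```text
time_s: 32.1
eef_pos: [0.648, -0.2711, 0.2517]
eef_rot: [-0.0, 1.0, 0.0, -0.0]
wrist_force: [0.8, 0.1, -0.9]
opening: 0.183
```

Emit:
arm_command([
  [0,0,0.001,0,0,0,0.005],
  [0,0,0.002,0,0,0,0.005],
  [0,0,0.003,0,0,0,0.005],
  [0,0,0.003,0,0,0,0.005],
  [0,0,0.003,0,0,0,0.005],
])

```text
time_s: 32.6
eef_pos: [0.648, -0.2712, 0.2488]
eef_rot: [-0.0, 1.0, 0.0, -0.0]
wrist_force: [-0.4, 0.3, -0.9]
opening: 0.18
```

Emit:
arm_command([
  [0,0,0.001,0,0,0,0.005],
  [0,0,0.002,0,0,0,0.005],
  [0,0,0.003,0,0,0,0.005],
  [0,0,0.003,0,0,0,0.005],
  [0,0,0.003,0,0,0,0.005],
])

```text
time_s: 33.1
eef_pos: [0.6484, -0.2714, 0.2476]
eef_rot: [0.0, 1.0, 0.0, 0.001]
wrist_force: [-2.4, 0.7, 5.9]
opening: 0.185
```

Contact came at the predicted seat height. I'll press slightly, release gently, and retreat.

Emit:
arm_command([
  [0,0,0.001,0,0,0,0.005],
  [0,0,0.0015,0,0,0,0.005],
  [0,0,0.0015,0,0,0,0.005],
  [0,0,0.0015,0,0,0,0.01],
  [0,0,-0.001,0,0,0,0.03],
])

```text
time_s: 33.6
eef_pos: [0.6483, -0.2713, 0.248]
eef_rot: [0.0, 1.0, 0.0, 0.001]
wrist_force: [0.3, -0.3, 0.3]
opening: 0.336
```

Emit:
arm_command([
  [0,0,0,0,0,0,0.05],
  [0,0,0,0,0,0,0.06],
  [0,0,0,0,0,0,0.06],
  [0,0,-0.01,0,0,0,0.06],
  [0,0,-0.03,0,0,0,0.06],
])

```text
time_s: 34.1
eef_pos: [0.6472, -0.2707, 0.2752]
eef_rot: [-0.001, 1.0, -0.0, -0.002]
wrist_force: [-0.6, -0.5, -0.1]
opening: 0.703
```

Emit:
arm_command([
  [0,0,-0.03,0,0,0,0.06],
  [0,0,-0.06,0,0,0,0.06],
  [-0.02,0,-0.07,0,0,0,0.06],
  [-0.06,0,-0.07,0,0,0,0.06],
  [-0.1,0,-0.07,0,0,0,0.06],
])

```text
time_s: 34.6
eef_pos: [0.5473, -0.2711, 0.348]
eef_rot: [0.001, 1.0, 0.0, 0.001]
wrist_force: [-0.9, 0.3, 0.1]
opening: 0.701
```

Emit:
arm_command([
  [-0.04,0,0,0,0,0,0.06],
  [-0.08,0,0,0,0,0,0.06],
  [-0.12,-0.02,0,0,0,0,0.06],
  [-0.14,-0.04,0,0,0,0,0.06],
  [-0.15,-0.05,0,0,0,0,0.06],
])

```text
time_s: 35.1
eef_pos: [0.3964, -0.22, 0.3476]
eef_rot: [0.0, 1.0, -0.0, 0.0]
wrist_force: [0.7, -0.4, 0.8]
opening: 0.699
```

```bash
python3 look.py s8 .65 -.27 .13; python3 chk.py t4 .169; python3 - <<'E'
from h import *
np.set_printoptions(precision=4,suppress=True)
z=np.load('pics/t4.npz');p,d=z['p'],z['d'];u,v=pix('top',[.648,-.271,.195]).astype(int)
print('knob',rim('top',p,d,u,v,.185,.205,16))
a=cv2.imread('pics/s8.png');b=cv2.imread('pics/t4.png')
cv2.imwrite('pics/f.png',np.hstack([cv2.resize(a,(400,320)),cv2.resize(b,(366,320))]))
z0=np.load('pics/top0.npz')['p'];D=cv2.absdiff(z0,p).max(2)
for n,(u,v) in dict(cover=(277,144),slide=(317,132),timer=(264,265),dish=(475,207)).items():
    print(n,[(cv2.phaseCorrelate(*[np.float64(cv2.cvtColor(i,cv2.COLOR_RGB2GRAY))[v-14:v+14,u-18:u+18] for i in(z0,p)]))])
E
```

```text
35.15 [ 0.39607599 -0.21916549  0.34769987] [-2.09493803e-05  9.99999996e-01  6.62373259e-05  5.20810179e-05] 0.6996167586853669
origin px 360 126 scale 7; px/mm 0.3899256051766095
35.2 [ 0.3972 -0.2203  0.3479]
413 129
(np.int64(438), np.float64(0.16898134789606145), (0.6479834914207458, -0.27161890268325806), 0.029046790674328804, array([ 0.6477, -0.2716]), np.float64(0.028052821080720013), array([ 0.6455, -0.2704,  0.169 ]))
0 64 0.16910581035940891
60 71 0.16922337201415671
120 89 0.16884925878907886
180 88 0.16903591810655366
240 71 0.16881553920344328
300 46 0.16867231208308003
knob (np.int64(62), np.float64(0.19435664952937287), (0.6482866406440735, -0.27198368310928345), 0.009226938709616661, array([ 0.6479, -0.2718]), np.float64(0.008639014273159377), array([ 0.6472, -0.2713,  0.1941]))
cover [((0.11668050038214517, -0.047019256062478476), 0.9978616730093931)]
slide [((-0.1904054731884024, 0.05460373894374371), 0.9377856777526958)]
timer [((0.028670605295019413, 0.02216158956809977), 0.9835649344395363)]
dish [((0.3627610294292012, 1.1078102642491494), 0.42023344038332194)]
```

View pics/f.png

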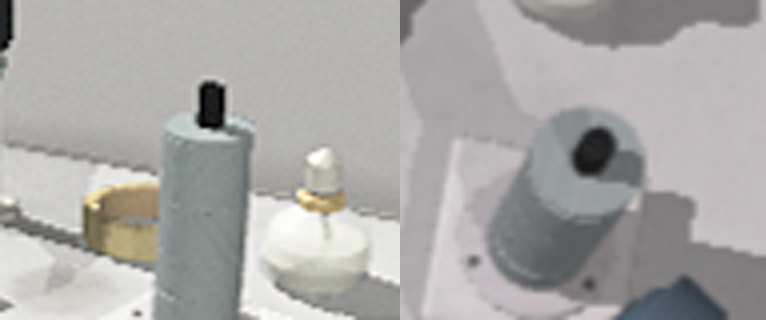

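The lid top reads 0.169 all round, against 0.169 nominal, and the knob top is at 0.194. The dish reading of 0.4/1.1 px has a weak match (0.42), so I'll check the dish by depth before handing in.

```bash
python3 - <<'E'
from h import *
np.set_printoptions(precision=4,suppress=True)
for n in('top0','t4'):
    z=np.load(f'pics/{n}.npz');print(n,rim('top',z['p'],z['d'],475,207,.009,.03,26)[:4])
print('handing in',ctrl.get_obs()['time_s'],ctrl.get_obs()['wrist_force']);print(ctrl.hand_in())
E
```

```text
top0 (np.int64(1037), np.float64(0.015458346967749392), (0.502535343170166, -0.449781596660614), 0.04630240425467491)
t4 (np.int64(203), np.float64(0.01566866869206618), (0.5195937752723694, -0.4656747281551361), 0.036991700530052185)
handing in 35.2 [-0.7276  0.8989 -0.2471]
the job is handed in; nothing more can be done
None
```

The sieve stack is built on the shaker in the order asked: fine, middle, coarse, then the knobbed lid. I handed the job in at 35.2 s, with the gripper open and clear of everything.

- **Seating:** each part stopped within about 2 mm of its predicted seat height, with at most 18 N at the wrist. From above, the rims read 0.086, 0.1215 and 0.164 m, and the lid top 0.169 m (nominal 0.087, 0.122, 0.165 and 0.169). Each was level to about 2 mm round the edge. The lid is centred within about 1 mm of the stack.
- **Bystanders:** the coverslip box, slide carton and timer show no shift (under 0.2 px).
- **Dish check failed:** I could not confirm the petri dish from the last picture. The image comparison gave a weak match and about 1 px of shift. The depth fit found only 203 of the original 1037 points and put the centre about 2 cm off. I think the arm was partly hiding the dish, as it shows near there in the last top picture. I handed in without taking a clear view. The gripper never went near the dish at bench height, so I believe it is where it was.

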